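Sort the amber bottles by height into the tray's rows

TASK

Sort the four loose amber bottles on the grey mat by height: stand each one upright on the floor of the wooden tray, in the row whose fixed pattern bottle is just as tall as it. Do not knock a bottle over, and leave all the other things on the table where they are.

Things in the scene. Friction and masses are not known exactly. Their poses are not given: they have to be found in the camera images.
- tray: fixed wooden tray, 210 (its x) x 260 (its y) mm; walls and 2 dividers 20 mm high, 5 mm thick. Origin: centre of its underside. Dividers run along x: three rows 80 mm wide, centre lines at y = -85, 0, +85 mm, floor 5 mm above the origin. Each row has a pattern bottle at x = +70 mm; the rest of it (floor from x = -100 to +50) takes two bottles, e.g. at x = -65 and 0 mm
- mat: grey mat, fixed, 280 (x) x 290 (y) x 2 mm, on which the loose bottles and five other things start, on a crowded three-by-three grid in any arrangement; origin at the centre of its underside
- pattern_short: pattern bottle for the short row: the same as the loose short bottle (95 mm tall), fixed in the tray; which row it stands in changes. Origin at the centre of its underside, on the row's floor; axes parallel to the tray's, so its row runs along its -x
- pattern_medium: pattern bottle for the medium row: the same as the loose medium bottle (115 mm tall), fixed in the tray; which row it stands in changes. Origin at the centre of its underside, on the row's floor; axes parallel to the tray's, so its row runs along its -x
- pattern_tall: pattern bottle for the tall row: the same as the loose tall bottle (135 mm tall), fixed in the tray; which row it stands in changes. Origin at the centre of its underside, on the row's floor; axes parallel to the tray's, so its row runs along its -x
- bottle_short_center (a point): loose short amber bottle with a black cap, upright, 95 mm tall; its straight body is 40 mm in diameter up to 65 mm, then a shoulder, then a cap 27 mm in diameter over the top 20 mm; about 110 g. This point is on its axis, 47.5 mm above its base; z is its axis, pointing up
- bottle_medium_a_center (a point): loose medium amber bottle with a black cap, upright, 115 mm tall; its straight body is 40 mm in diameter up to 85 mm, then a shoulder, then a cap 27 mm in diameter over the top 20 mm; about 140 g. This point is on its axis, 57.5 mm above its base; z is its axis, pointing up
- bottle_medium_b_center (a point): loose medium amber bottle with a black cap, upright, 115 mm tall; its straight body is 40 mm in diameter up to 85 mm, then a shoulder, then a cap 27 mm in diameter over the top 20 mm; about 140 g. This point is on its axis, 57.5 mm above its base; z is its axis, pointing up
- bottle_tall_center (a point): loose tall amber bottle with a black cap, upright, 135 mm tall; its straight body is 40 mm in diameter up to 105 mm, then a shoulder, then a cap 27 mm in diameter over the top 20 mm; about 170 g. This point is on its axis, 67.5 mm above its base; z is its axis, pointing up
- spray: aluminium trigger spray bottle with a black head, 44 mm in diameter, 150 mm tall, head included; not to be moved; loose. Origin at the centre of its underside, z up
- dropper: dull red-brown bottle with a black pointed tip, 34 mm in diameter, 115 mm tall; not to be moved; loose. Origin at the centre of its underside, z up
- jar: low white cream jar with a metal lid, 51 mm in diameter, 45 mm tall; not to be moved; loose. Origin at the centre of its underside, z up
- tin: flat aluminium tin, 54 mm in diameter, 25 mm tall; not to be moved; loose. Origin at the centre of its underside, z up
- cup: small white open cup, 50 mm in diameter, 60 mm tall; not to be moved; loose. Origin at the centre of its underside, z up

How it is judged:
At the end, for the whole second after the job is handed in: All four loose bottles stand upright (within 0.08 rad) on the tray's floor (base within 5 mm of it), each in the row of the pattern bottle of its own height: centre within 28 mm of the row's centre line and 35 to 165 mm from the pattern bottle along the row, released and at rest (y of bottle_short_center in the frame of pattern_short between -0.028 and 0.028 m and x of bottle_short_center in the frame of pattern_short between -0.165 and -0.035 m and z of bottle_short_center in the frame of pattern_short between 0.0425 and 0.0525 m and angle between each of bottle_short_center, bottle_medium_a_center, bottle_medium_b_center, bottle_tall_center's own z axis and vertical below 0.08 rad and y of bottle_medium_a_center in the frame of pattern_medium between -0.028 and 0.028 m and x of bottle_medium_a_center in the frame of pattern_medium between -0.165 and -0.035 m and z of bottle_medium_a_center in the frame of pattern_medium between 0.0525 and 0.0625 m and y of bottle_medium_b_center in the frame of pattern_medium between -0.028 and 0.028 m and x of bottle_medium_b_center in the frame of pattern_medium between -0.165 and -0.035 m and z of bottle_medium_b_center in the frame of pattern_medium between 0.0525 and 0.0625 m and y of bottle_tall_center in the frame of pattern_tall between -0.028 and 0.028 m and x of bottle_tall_center in the frame of pattern_tall between -0.165 and -0.035 m and z of bottle_tall_center in the frame of pattern_tall between 0.0625 and 0.0725 m); the robot touches nothing.
It fails at once if a bottle is knocked over (tilted by more than 45 degrees) (angle between any of bottle_short_center, bottle_medium_a_center, bottle_medium_b_center, bottle_tall_center's own z axis and vertical above 0.785 rad).
It fails at once if another loose thing is moved by more than 30 mm or knocked over (distance of any of spray, dropper, jar, tin, cup from where it was at the start of the episode above 0.03 m or angle between any of spray, dropper, jar, tin, cup's own z axis and vertical above 0.5 rad).
It also fails if it takes over 72 s, if anything falls off the work surface, if the arm or the gripper's body presses on something with over 40 N, if the wrist force passes 120 N, or if a joint passes its speed limit or range.

ROBOT

A 6-joint arm with a two-finger parallel gripper is mounted at the origin on the work surface. World frame = base frame: x ahead of the robot, y to its left, z up, the work surface at z = 0. Lengths are in m, angles in rad, forces in N, time in s.
With the tool pointing down it reaches from about 0.4 to 0.825 m from the base axis. Payload 7 kg.
Tool frame: the origin (TCP) lies at the very end of the fingers, on their centre line; the grasp point (between the pads) lies 19 mm behind it (ctrl.tcp_to_grasp is the distance from the TCP to the grasp point, in m); z points along the fingers, y is the line along which they close (so a half turn about z gives the same grasp; the last joint's range is limited). The gripper opens to 85 mm and grips with 20 to 120 N. Pads are 22 mm wide; open, the fingers measure 114 mm over their backs; the gripper's body (76 mm by 85 mm) begins 54 mm behind the grasp point. The pads swing forward as they close: fully open they stand 13 mm farther back than shut.
Start: joints at [-0.919, 0.359, 0.012, 0, -1.224, -0.288], TCP at [0.24, -0.631, 0.231] pointing down, gripper open.
Joint ranges: [-3.07, 3.07], [-1.43, 2.12], [-1.02, 1.25], [-3.03, 1.67], [-3.05, -0], [-3.03, 3.03]. Speed limits (rad/s): [2.39, 2.39, 3.01, 3.14, 3.14, 3.14].

INTERFACE

Orientations are given as [roll, pitch, yaw] about the fixed x, y, z axes, in that order (R = Rz(yaw) Ry(pitch) Rx(roll)).
In Python, from bench import ctrl gives the robot as it stands.
- The arm moves only by the tool jog_arm, never from a script. Its argument "motion" is a list of rows, each an object with "jaw": the opening, from 0 (shut) to 1 (fully open); "offset": the shift along the tool's x, y, z in cm, a list of three; "delta_rot": the turn, a rotation vector about the tool's x, y, z in rad, a list of three. A call has 1 to 20 rows; each row shifts and turns the commanded pose from where the row before left it, along the tool's axes as they then stand; what a row does not reach is not made up. A row lasts 1/8 s, in which the tool goes at most 62.5 mm and 10.7 degrees, less where a joint would pass 70% of its speed; a pose out of reach is approached as far as the arm can. A call is refused whole if a number of a shift passes 6.25 or a number of a turn 0.188, either way. A call with a gripper value outside its range is refused whole. The fingers move at their own pace and stop on an object; the grip force is fixed at half the most. Time passes only in rows, so rows that do not move let the fingers close. It gives the time, the measured TCP pose, the force, the opening and the grip force at its end, in the units of the state.
- ctrl.read_state(): the state, without advancing time (a new reading comes with each control period).
- ctrl.grab_frame(name): name is "scene" or "top" or "wrist"; returns the picture (420x560x3 uint8, blue, green, red); there is no depth.
- ctrl.camera_params(name): a dict with "fx", "fy", "cx", "cy" (pixels), "k1" (the pictures are not rectified: a ray, as slopes to the right and down, at radius r is drawn at 1 + k1 r^2 times it, then the intrinsics apply), "rvec" (rotation vector, rad) and "tvec" (3), from world to camera coordinates, as OpenCV has them; the wrist camera has in their place "T_tool_cam" (4x4, takes a point from camera to tool coordinates, whose origin is the TCP and whose axes are the flange's). Camera axes: x right, y down, z forward; pixel columns grow to the right and rows downward; lengths in m; the calibration is good to about 2 mm. A picture is of the moment at which its call begins: read the wrist's pose just before it. camera_params takes no time and is no camera call.
- ctrl.job_done(): hands the job in; it is judged then, once.
Trained networks look in the newest picture that a camera, given by its name, has taken for a name from the list of things; names that differ only in an ending like _2 or _b are one class to them, and where a whole thing is asked for, a point or a joint stands for the part that bears it (a point fixed in the world has none). Each returns a list of dicts, best first, with "score" (0 to 1); they miss things now and then, are a little off and sometimes report something else, mostly with a low value. They report only what shows in the picture. A call takes as long as a camera call.
- ctrl.trace(query, camera): "pixels" (420x560 bool, what is visible of it) and "extent" ([left, top, width, height] in pixels, round what is visible of it).
The state is a dict: "t": time; "qpos": joint angles; "qd": joint speeds; "effort": joint torques, N m; "tcp_pos": TCP position; "orientation": TCP orientation; "contact_force": force on the tool from outside, world axes, zero at the start; "wrist_torque": the same for the moment, N m; "gripper_width": finger opening in m; "gripper_force": force on a finger pad.
Only numpy, scipy, OpenCV 4.12 (cv2) and the standard library are available. Lean on these libraries where they do the work, as an engineer would, in place of code of your own. Each camera call takes 0.05 s, during which the arm holds its last target. There are 200 camera calls.

## Working session

There is one attempt and no reset: what is moved stays moved. The work goes in short steps, Python scripts to look and compute and a tool call to move; the robot and the scene stay as the last step left them, time stands still between calls to the robot, and variables do not carry over. Pictures are saved under pics/ and viewed, at most 10 in all, crops included, and the job is handed in when it is done.

Besides the shell and the picture viewer there is one more tool, called after "Call:" by a JSON object that holds its "method" and its "body". jog_arm: Moves the arm, as the interface text tells. Its arguments: {"type":"object","properties":{"motion":{"type":"array"}},"required":["motion"]}

```bash
mkdir -p pics; ls; python3 - <<'E'
from bench import ctrl
import cv2
for n in ("scene","top"):
    im=ctrl.grab_frame(n); cv2.imwrite(f"pics/{n}0.png",im)
    print(n,ctrl.camera_params(n))
    for q in ["tray","mat","pattern_short","pattern_medium","pattern_tall","bottle_short_center","bottle_medium_a_center","bottle_tall_center","spray","dropper","jar","tin","cup"]:
        print(q,[(round(d["score"],2),d["extent"]) for d in ctrl.trace(q,n)])
print(ctrl.read_state())
E
```

```text
pics
scene {'fx': 452.42973109262124, 'fy': 452.42973109262124, 'cx': 277.31796188314945, 'cy': 207.57828087794863, 'k1': -0.14050279723503115, 'rvec': array([ 1.96422555,  1.38951657, -0.5980768 ]), 'tvec': array([-0.20576727, -0.28681223,  1.3576177 ])}
tray [(0.78, [287.5, 171.3, 144.3, 91.6]), (0.54, [399.0, 187.2, 19.7, 41.7])]
mat [(0.8, [104.9, 198.5, 157.9, 131.1])]
pattern_short [(0.88, [397.3, 188.0, 24.1, 38.9]), (0.34, [162.7, 237.2, 27.3, 20.4])]
pattern_medium [(0.86, [365.9, 187.0, 25.1, 51.9]), (0.54, [214.9, 228.6, 26.7, 22.2])]
pattern_tall [(0.96, [334.1, 196.3, 19.8, 54.7])]
bottle_short_center [(0.91, [202.9, 180.8, 24.0, 48.0])]
bottle_medium_a_center [(0.77, [155.1, 185.9, 21.8, 51.7])]
bottle_tall_center [(0.76, [166.4, 239.9, 29.7, 62.1])]
spray [(0.91, [108.9, 241.7, 36.1, 76.4])]
dropper [(0.61, [107.9, 222.7, 28.4, 49.5]), (0.56, [109.6, 200.8, 24.3, 38.2])]
jar [(0.65, [164.0, 237.1, 23.1, 22.7])]
tin [(0.92, [212.5, 229.6, 31.3, 26.3])]
cup [(0.63, [223.5, 245.9, 23.3, 38.5])]
top {'fx': 382.40207963525273, 'fy': 382.40207963525273, 'cx': 281.03765349820
[... 850 characters left out ...]
4.3, 21.1])]
{'t': 1.4, 'qpos': array([-9.18884400e-01,  3.58617906e-01,  1.19502231e-02,  7.91518763e-06,
       -1.22406063e+00, -2.88113522e-01]), 'qd': array([ 0.00052071, -0.00043861, -0.00118627, -0.0012725 ,  0.00062139,
       -0.00105217]), 'effort': array([-1.09786779e-03, -5.82977057e+01,  2.93658096e+01,  6.94182962e+00,
       -6.08476894e-04,  2.87269835e-06]), 'tcp_pos': array([ 0.24018983, -0.63084078,  0.23131398]), 'orientation': array([-3.14152533e+00,  1.21885366e-05, -2.77779156e+00]), 'contact_force': array([ 0.10081174, -0.2311374 ,  0.17129532]), 'wrist_torque': array([ 0.00662514,  0.05015326, -0.01156542]), 'gripper_force': 0.0, 'gripper_width': 0.08514551152794471}
```

```bash
python3 - <<'E'
import cv2
a=cv2.imread("pics/scene0.png")[150:350,90:450]; cv2.imwrite("pics/s1.png",cv2.resize(a,(792,440),interpolation=3))
b=cv2.imread("pics/top0.png")[150:310,120:450]; cv2.imwrite("pics/t1.png",cv2.resize(b,(792,384),interpolation=3))
E
```

```text
(no output)
```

View pics/s1.png

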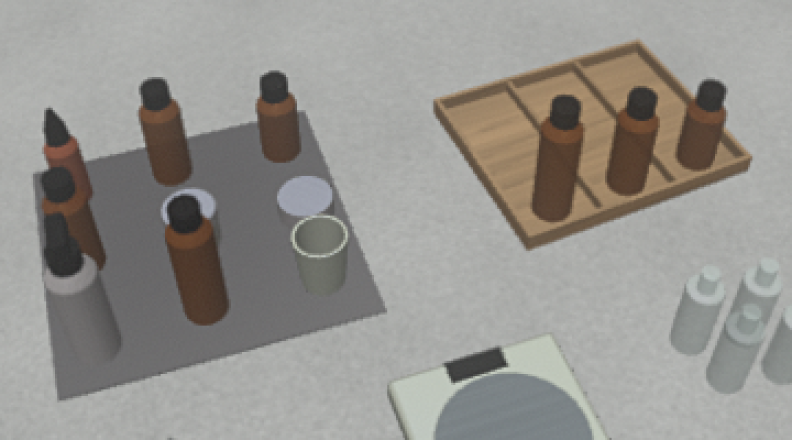

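View pics/t1.png

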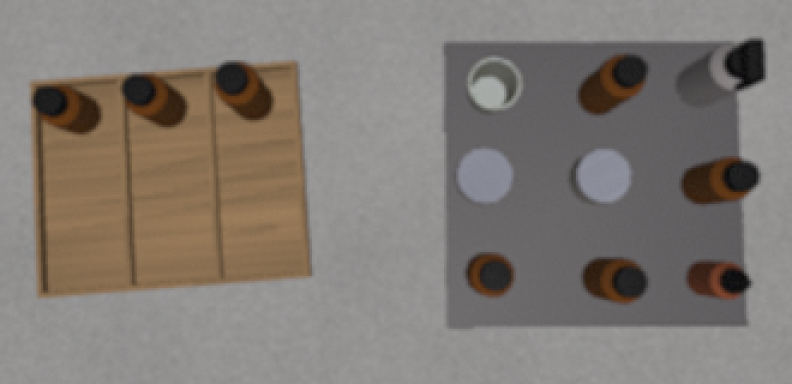

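The scene view shows the cup, tall bottle and spray in the near row, then the tin, jar and medium bottle, with the short bottle, medium bottle and dropper at the back. In the top crop the loose caps are at about (490,275) short, (630,282) and (740,177) medium, and (630,70) tall. The patterns run tall, medium, short from right to left, with caps at (232,77), (140,88) and (50,102). The tray corners are at (32,82), (297,63), (310,275) and (40,296).

```bash
cat > h.py <<'E'
import cv2,numpy as np
from scipy.optimize import least_squares
from bench import ctrl
def proj(P,n):
    c=ctrl.camera_params(n); K=np.array([[c['fx'],0,c['cx']],[0,c['fy'],c['cy']],[0,0,1]])
    return cv2.projectPoints(np.asarray(P,float).reshape(-1,3),c['rvec'],c['tvec'],K,np.array([c['k1'],0,0,0,0]))[0].reshape(-1,2)
def ground(uv,z,n):
    return least_squares(lambda p:proj([p[0],p[1],z],n)[0]-uv,[.5,0]).x
A=np.linspace(0,6.283,40)
def capc(xy,z,n,r=.0135):
    P=np.array([[xy[0]+r*np.cos(a),xy[1]+r*np.sin(a),h] for h in (z-.02,z) for a in A])
    H=cv2.convexHull(proj(P,n).astype(np.float32)*16); m=cv2.moments(H); return np.array([m['m10'],m['m01']])/m['m00']/16
def caps(im,amin=40):
    m=(im.max(2)<62).astype(np.uint8); k,l,s,c=cv2.connectedComponentsWithStats(m)
    return [(c[i],s[i]) for i in range(1,k) if s[i][4]>=amin]
E
python3 - <<'E'
from h import *
for n in("top","scene"):
    im=cv2.imread(f"pics/{n}0.png")
    for c,s in caps(im,30): print(n,c.round(1),s)
for u,v in [(32,82),(297,63),(310,275),(40,296)]:
    print("tray",ground(np.array([u/2.4+120,v/2.4+150]),.02,"top").round(4))
for u,v in [(445,43),(736,43),(747,325),(447,328)]:
    print("mat",ground(np.array([u/2.4+120,v/2.4+150]),.002,"top").round(4))
E
```

```text
top [398.2 107.6] [ 369   78   60   61 1677]
top [285.  127.5] [276 125  19   6 114]
top [430.5 175.9] [422 167  16  20 234]
top [381.8 179.3] [375 173  15  14 157]
top [216.4 182.5] [210 176  14  14 144]
top [367.9 189.2] [361 179  17  18 164]
top [177.7 187.4] [171 182  14  12 137]
top [227.3 193. ] [219 184  14  15  93]
top [140.7 191.8] [134 186  15  13 145]
top [190.9 195.3] [183 187  14  15 110]
top [155.3 197.7] [148 189  13  16 109]
top [548.5 242. ] [540 188  19 111 936]
top [427.8 223.1] [421 217  15  13 155]
top [410.9 226.3] [404 218  16  16 166]
top [325.8 264.2] [320 258  13  13 136]
top [367.6 264.6] [363 258  12  16 104]
top [381.7 266.9] [375 261  15  13 154]
top [411.9 262.6] [408 260  10   8  46]
top [425.5 266.6] [420 262  12  10  99]
top [ 12.4 281.8] [  9 274   8  16  91]
top [ 37.1 279.2] [ 35 274   5  11  44]
top [ 10.6 312.6] [  8 296   7  34 118]
top [284.9 417.5] [267 416  37   4  74]
scene [219.   50.3] [ 162    0  108  127 8452]
scene [415.3   9.5] [413   0   7  24  52]
scene [12.4 13.3] [ 0  3 23 16 37]
scene [396.2  10.3] [393   4   6  16  38]
scene [421.   25.5] [414  12  18  27  59]
scene [426.5  31.2] [421  25  13  15  32]
scene [213.9 190. ] [209 183  12  14 122]
scene [160.2 192.9] [154 186  13  14 126]
scene [412.5 193.4] [407 187  12  14 121]
scene [381.3 197. ] [375 190  13  15 146]
scene [346.4 200.9] [340 194  13  15 159]
scene [114.7 208.8] [111 200  10  16 113]
scene [116.1 233.6] [109 226  15  16 186]
scene [173.5 247.1] [166 239  16  17 211]
scene [117.4 261.9] [110 247  17  29 347]
scene [534.5 383.3] [ 503  344   57   74 1488]
scene [160.6 391.6] [ 122  350   80   70 2511]
tray [0.6352 0.3547]
tray [0.6537 0.0964]
tray [0.4491 0.0818]
tray [0.4291 0.3382]
mat [ 0.6775 -0.0491]
mat [ 0.6774 -0.339 ]
mat [ 0.4007 -0.3379]
mat [ 0.398 -0.049]
```

```bash
cat > fit.py <<'E'
from h import *
L={'short':(.097,(325.8,264.2),(213.9,190)),'medA':(.117,(381.7,266.9),(160.2,192.9)),'medB':(.117,(427.8,223.1),(116.1,233.6)),'tall':(.137,(381.8,179.3),(173.5,247.1)),
'pS':(.10,(140.7,191.8),(412.5,193.4)),'pM':(.12,(177.7,187.4),(381.3,197)),'pT':(.14,(216.4,182.5),(346.4,200.9))}
for k,(z,a,b) in L.items():
    r=least_squares(lambda p:np.r_[capc(p,z,'top')-a,capc(p,z,'scene')-b],[.55,0],diff_step=1e-3)
    t=least_squares(lambda p:capc(p,z,'top')-a,[.55,0],diff_step=1e-3); s=least_squares(lambda p:capc(p,z,'scene')-b,[.55,0],diff_step=1e-3)
    print(k,r.x.round(4),t.x.round(4),s.x.round(4),r.fun.round(2))
E
python3 fit.py; python3 - <<'E'
from bench import ctrl
print(ctrl.camera_params('wrist'))
E
```

```text
short [ 0.4524 -0.0858] [ 0.452  -0.0851] [ 0.4536 -0.0867] [ 0.35 -0.2   0.27 -0.44]
medA [ 0.4473 -0.1978] [ 0.447  -0.1974] [ 0.4482 -0.1982] [ 0.21 -0.17  0.15 -0.3 ]
medB [ 0.537  -0.2965] [ 0.5369 -0.2958] [ 0.5371 -0.2971] [ 0.36 -0.05  0.31 -0.09]
tall [ 0.6256 -0.1981] [ 0.6253 -0.1977] [ 0.6259 -0.1985] [ 0.21 -0.12  0.15 -0.17]
pS [0.6063 0.31  ] [0.6058 0.3101] [0.6074 0.3094] [ 0.04 -0.26 -0.04 -0.37]
pM [0.6127 0.2255] [0.6118 0.2251] [0.614  0.2254] [-0.16 -0.42 -0.29 -0.42]
pT [0.619  0.1408] [0.6183 0.1406] [0.6201 0.1407] [-0.09 -0.34 -0.19 -0.37]
{'fx': 336.96749432539406, 'fy': 336.96749432539406, 'cx': 281.1628863116955, 'cy': 207.9199145870958, 'k1': 0.0005711746640447877, 'T_tool_cam': array([[-1.79998550e-04, -9.59429814e-01, -2.81947513e-01,
         7.24659144e-02],
       [ 9.99999984e-01, -1.73238532e-04, -4.89039040e-05,
        -5.65494981e-05],
       [-1.92430970e-06, -2.81947517e-01,  9.59429829e-01,
        -1.42754707e-01],
       [ 0.00000000e+00,  0.00000000e+00,  0.00000000e+00,
         1.00000000e+00]])}
```

Call:
{"method": "jog_arm", "body": {"motion": [{"jaw": 1, "offset": [0, 0, 0], "delta_rot": [0, 0, 0.182]}, {"jaw": 1, "offset": [0, 0, 0], "delta_rot": [0, 0, 0.182]}, {"jaw": 1, "offset": [-1.6, 4.2, 0], "delta_rot": [0, 0, 0]}, {"jaw": 1, "offset": [-1.6, 4.2, 0], "delta_rot": [0, 0, 0]}, {"jaw": 1, "offset": [-1.6, 4.2, 0], "delta_rot": [0, 0, 0]}, {"jaw": 1, "offset": [-1.6, 4.2, 0], "delta_rot": [0, 0, 0]}, {"jaw": 1, "offset": [-1.6, 4.2, 0], "delta_rot": [0, 0, 0]}, {"jaw": 1, "offset": [-1.6, 4.2, 0], "delta_rot": [0, 0, 0]}, {"jaw": 1, "offset": [-1.6, 4.2, 0], "delta_rot": [0, 0, 0]}, {"jaw": 1, "offset": [-1.6, 4.2, 0], "delta_rot": [0, 0, 0]}, {"jaw": 1, "offset": [-1.6, 4.2, 0], "delta_rot": [0, 0, 0]}, {"jaw": 1, "offset": [-1.6, 4.2, 0], "delta_rot": [0, 0, 0]}, {"jaw": 1, "offset": [-1.6, 4.2, 0], "delta_rot": [0, 0, 0]}, {"jaw": 1, "offset": [-1.6, 4.2, 0], "delta_rot": [0, 0, 0]}, {"jaw": 1, "offset": [-1.6, 4.2, 0], "delta_rot": [0, 0, 0]}, {"jaw": 1, "offset": [0, 0, 0], "delta_rot": [0, 0, 0]}, {"jaw": 1, "offset": [0, 0, 0], "delta_rot": [0, 0, 0]}]}}

```text
t: 3.52
tcp_pos: [0.4481, -0.0848, 0.2313]
orientation: [-3.142, -0.0, -3.141]
contact_force: [0.1, 0.4, -0.4]
gripper_width: 0.0855
gripper_force: 0.0
```

Call:
{"method": "jog_arm", "body": {"motion": [{"jaw": 1, "offset": [-0.43, -0.1, 0], "delta_rot": [0, 0, 0]}, {"jaw": 1, "offset": [0, 0, 4], "delta_rot": [0, 0, 0]}, {"jaw": 1, "offset": [0, 0, 4], "delta_rot": [0, 0, 0]}, {"jaw": 1, "offset": [0, 0, 4], "delta_rot": [0, 0, 0]}, {"jaw": 1, "offset": [0, 0, 4], "delta_rot": [0, 0, 0]}, {"jaw": 1, "offset": [0, 0, 2.6], "delta_rot": [0, 0, 0]}, {"jaw": 1, "offset": [0, 0, 1.5], "delta_rot": [0, 0, 0]}, {"jaw": 1, "offset": [0, 0, 0], "delta_rot": [0, 0, 0]}, {"jaw": 0, "offset": [0, 0, 0], "delta_rot": [0, 0, 0]}, {"jaw": 0, "offset": [0, 0, 0], "delta_rot": [0, 0, 0]}, {"jaw": 0, "offset": [0, 0, 0], "delta_rot": [0, 0, 0]}, {"jaw": 0, "offset": [0, 0, 0], "delta_rot": [0, 0, 0]}, {"jaw": 0, "offset": [0, 0, 0], "delta_rot": [0, 0, 0]}, {"jaw": 0, "offset": [0, 0, 0], "delta_rot": [0, 0, 0]}, {"jaw": 0, "offset": [0, 0, 0], "delta_rot": [0, 0, 0]}]}}

```text
t: 5.4
tcp_pos: [0.4531, -0.0858, 0.0312]
orientation: [3.142, 0.001, -3.141]
contact_force: [-1.0, -0.0, 5.3]
gripper_width: 0.0385
gripper_force: 59.6
```

Call:
{"method": "jog_arm", "body": {"motion": [{"jaw": 0, "offset": [0, 0, -2], "delta_rot": [0, 0, 0]}, {"jaw": 0, "offset": [0, 0, -3.5], "delta_rot": [0, 0, 0]}, {"jaw": 0, "offset": [0, 0, -3.5], "delta_rot": [0, 0, 0]}, {"jaw": 0, "offset": [-0.33, 2.38, 0], "delta_rot": [0, 0, 0]}, {"jaw": 0, "offset": [-0.5, 3.6, 0], "delta_rot": [0, 0, 0]}, {"jaw": 0, "offset": [-0.5, 3.6, 0], "delta_rot": [0, 0, 0]}, {"jaw": 0, "offset": [-0.5, 3.6, 0], "delta_rot": [0, 0, 0]}, {"jaw": 0, "offset": [-0.5, 3.6, 0], "delta_rot": [0, 0, 0]}, {"jaw": 0, "offset": [-0.5, 3.6, 0], "delta_rot": [0, 0, 0]}, {"jaw": 0, "offset": [-0.5, 3.6, 0], "delta_rot": [0, 0, 0]}, {"jaw": 0, "offset": [-0.5, 3.6, 0], "delta_rot": [0, 0, 0]}, {"jaw": 0, "offset": [-0.5, 3.6, 0], "delta_rot": [0, 0, 0]}, {"jaw": 0, "offset": [-0.5, 3.6, 0], "delta_rot": [0, 0, 0]}, {"jaw": 0, "offset": [-0.5, 3.6, 0], "delta_rot": [0, 0, 0]}, {"jaw": 0, "offset": [0, 0, 0], "delta_rot": [0, 0, 0]}, {"jaw": 0, "offset": [0, 0, 0], "delta_rot": [0, 0, 0]}]}}

```text
t: 7.4
tcp_pos: [0.5054, 0.2976, 0.1201]
orientation: [-3.141, -0.001, -3.142]
contact_force: [-0.9, 0.2, -1.7]
gripper_width: 0.0383
gripper_force: 60.7
```

Call:
{"method": "jog_arm", "body": {"motion": [{"jaw": 0, "offset": [-0.1, 0.5, 3], "delta_rot": [0, 0, 0]}, {"jaw": 0, "offset": [0, 0, 3], "delta_rot": [0, 0, 0]}, {"jaw": 0, "offset": [0, 0, 1.5], "delta_rot": [0, 0, 0]}, {"jaw": 0, "offset": [0, 0, 0.6], "delta_rot": [0, 0, 0]}, {"jaw": 0, "offset": [0, 0, 0.4], "delta_rot": [0, 0, 0]}, {"jaw": 0, "offset": [0, 0, 0], "delta_rot": [0, 0, 0]}, {"jaw": 0, "offset": [0, 0, 0], "delta_rot": [0, 0, 0]}]}}

```text
t: 8.28
tcp_pos: [0.5073, 0.3033, 0.036]
orientation: [3.141, 0.001, 3.141]
contact_force: [-1.0, -0.3, -1.7]
gripper_width: 0.0389
gripper_force: 60.6
```

Call:
{"method": "jog_arm", "body": {"motion": [{"jaw": 0, "offset": [0, 0, 0.15], "delta_rot": [0, 0, 0]}, {"jaw": 0, "offset": [0, 0, 0], "delta_rot": [0, 0, 0]}, {"jaw": 0.8, "offset": [0, 0, 0], "delta_rot": [0, 0, 0]}, {"jaw": 0.8, "offset": [0, 0, 0], "delta_rot": [0, 0, 0]}, {"jaw": 0.8, "offset": [0, 0, 0], "delta_rot": [0, 0, 0]}, {"jaw": 0.8, "offset": [0, 0, 0], "delta_rot": [0, 0, 0]}, {"jaw": 0.8, "offset": [0, 0, -4], "delta_rot": [0, 0, 0]}, {"jaw": 0.8, "offset": [0, 0, -5], "delta_rot": [0, 0, 0]}, {"jaw": 0.8, "offset": [0, 0, -5], "delta_rot": [0, 0, 0]}, {"jaw": 1, "offset": [0.6, -5, -3], "delta_rot": [0, 0, 0]}, {"jaw": 1, "offset": [0.6, -5, 0], "delta_rot": [0, 0, 0]}, {"jaw": 1, "offset": [0.6, -5, 0], "delta_rot": [0, 0, 0]}, {"jaw": 1, "offset": [0.6, -5, 0], "delta_rot": [0, 0, 0]}, {"jaw": 1, "offset": [0.6, -5, 0], "delta_rot": [0, 0, 0]}, {"jaw": 1, "offset": [0.6, -5, 0], "delta_rot": [0, 0, 0]}, {"jaw": 1, "offset": [0.6, -5, 0], "delta_rot": [0, 0, 0]}, {"jaw": 1, "offset": [0.6, -5, 0], "delta_rot": [0, 0, 0]}, {"jaw": 1, "offset": [0.6, -5, 0], "delta_rot": [0, 0, 0]}, {"jaw": 1, "offset": [0.6, -5, 0], "delta_rot": [0, 0, 0]}, {"jaw": 1, "offset": [0, 0, 0], "delta_rot": [0, 0, 0]}]}}

```text
t: 10.78
tcp_pos: [0.4459, -0.1997, 0.2036]
orientation: [-3.141, -0.001, 3.137]
contact_force: [-0.4, -0.1, -0.2]
gripper_width: 0.0852
gripper_force: 0.0
```

```bash
python3 - <<'E'
from h import *
im=ctrl.grab_frame("scene"); cv2.imwrite("pics/s2.png",cv2.resize(im[130:350,70:450],(760,440),interpolation=3))
for c,s in caps(im,60): print(c.round(1),s)
print(ctrl.read_state()['tcp_pos'],ctrl.read_state()['orientation'])
E
```

```text
[140.2  69.8] [  90    0  152  154 7651]
[225.3  45.2] [ 163    0  110   86 5785]
[199.8  24.3] [178  17  45  16 552]
[386.1 167.2] [381 161  11  12  76]
[160.5 193.7] [155 187  12  13 100]
[412.4 193.5] [407 187  12  14 108]
[381.2 196.8] [375 190  14  15 153]
[346.3 201.2] [340 194  13  15 146]
[114.7 208.9] [111 200  10  16 109]
[116.  233.7] [109 226  15  16 178]
[173.5 247.1] [166 239  16  17 209]
[117.5 262. ] [110 247  17  29 341]
[534.5 383.3] [ 503  344   57   74 1479]
[156.1 396.4] [ 122  351   80   69 1881]
[ 0.44624368 -0.19839224  0.20360643] [ 3.14150065e+00 -3.75805091e-04  3.13795540e+00]
```

View pics/s2.png

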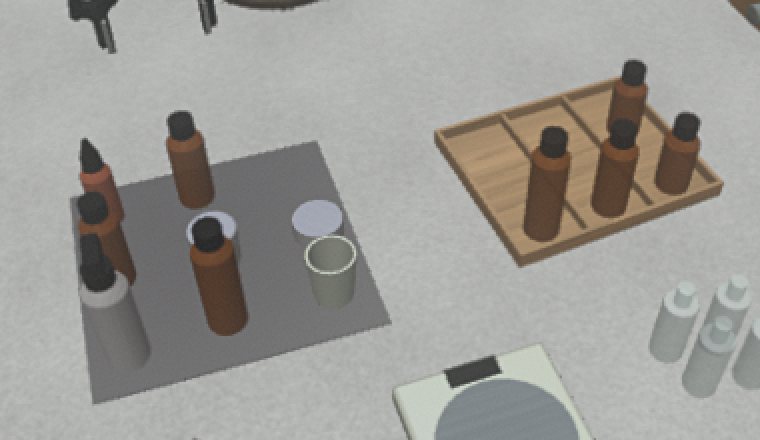

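The short bottle now stands upright in the short row, with its cap at (633,73) in the crop. Nothing else has moved. Next is medium A.

Call:
{"method": "jog_arm", "body": {"motion": [{"jaw": 1, "offset": [-0.1, 0.05, 3], "delta_rot": [0, 0, 0]}, {"jaw": 1, "offset": [0, 0, 4], "delta_rot": [0, 0, 0]}, {"jaw": 1, "offset": [0, 0, 4], "delta_rot": [0, 0, 0]}, {"jaw": 1, "offset": [0, 0, 3], "delta_rot": [0, 0, 0]}, {"jaw": 1, "offset": [0, 0, 1.3], "delta_rot": [0, 0, 0]}, {"jaw": 1, "offset": [0, 0, 0], "delta_rot": [0, 0, 0]}, {"jaw": 0, "offset": [0, 0, 0], "delta_rot": [0, 0, 0]}, {"jaw": 0, "offset": [0, 0, 0], "delta_rot": [0, 0, 0]}, {"jaw": 0, "offset": [0, 0, 0], "delta_rot": [0, 0, 0]}, {"jaw": 0, "offset": [0, 0, 0], "delta_rot": [0, 0, 0]}, {"jaw": 0, "offset": [0, 0, 0], "delta_rot": [0, 0, 0]}, {"jaw": 0, "offset": [0, 0, 0], "delta_rot": [0, 0, 0]}]}}

```text
t: 12.32
tcp_pos: [0.4486, -0.1968, 0.052]
orientation: [-3.141, 0.002, -3.142]
contact_force: [-2.0, -0.7, 6.7]
gripper_width: 0.0386
gripper_force: 59.6
```

Call:
{"method": "jog_arm", "body": {"motion": [{"jaw": 0, "offset": [0, 0, -2], "delta_rot": [0, 0, 0]}, {"jaw": 0, "offset": [0, 0, -3.5], "delta_rot": [0, 0, 0]}, {"jaw": 0, "offset": [0, 0, -3.5], "delta_rot": [0, 0, 0]}, {"jaw": 0, "offset": [-0.1, 1.8, 0], "delta_rot": [0, 0, 0]}, {"jaw": 0, "offset": [-0.3, 3.6, 0], "delta_rot": [0, 0, 0]}, {"jaw": 0, "offset": [-0.3, 3.6, 0], "delta_rot": [0, 0, 0]}, {"jaw": 0, "offset": [-0.3, 3.6, 0], "delta_rot": [0, 0, 0]}, {"jaw": 0, "offset": [-0.3, 3.6, 0], "delta_rot": [0, 0, 0]}, {"jaw": 0, "offset": [-0.3, 3.6, 0], "delta_rot": [0, 0, 0]}, {"jaw": 0, "offset": [-0.3, 3.6, 0], "delta_rot": [0, 0, 0]}, {"jaw": 0, "offset": [-0.3, 3.6, 0], "delta_rot": [0, 0, 0]}, {"jaw": 0, "offset": [-0.3, 3.6, 0], "delta_rot": [0, 0, 0]}, {"jaw": 0, "offset": [-0.3, 3.6, 0], "delta_rot": [0, 0, 0]}, {"jaw": 0, "offset": [-0.3, 3.6, 0], "delta_rot": [0, 0, 0]}, {"jaw": 0, "offset": [-0.3, 3.4, 0], "delta_rot": [0, 0, 0]}, {"jaw": 0, "offset": [0, 0, 0], "delta_rot": [0, 0, 0]}, {"jaw": 0, "offset": [0, 0, 0], "delta_rot": [0, 0, 0]}]}}

```text
t: 14.45
tcp_pos: [0.4815, 0.2151, 0.1407]
orientation: [-3.141, -0.001, 3.141]
contact_force: [0.3, -0.1, -1.9]
gripper_width: 0.0386
gripper_force: 60.8
```

Call:
{"method": "jog_arm", "body": {"motion": [{"jaw": 0, "offset": [-0.1, 0, 3], "delta_rot": [0, 0, 0]}, {"jaw": 0, "offset": [0, 0, 3], "delta_rot": [0, 0, 0]}, {"jaw": 0, "offset": [0, 0, 1.6], "delta_rot": [0, 0, 0]}, {"jaw": 0, "offset": [0, 0, 0.6], "delta_rot": [0, 0, 0]}, {"jaw": 0, "offset": [0, 0, 0.4], "delta_rot": [0, 0, 0]}, {"jaw": 0, "offset": [0, 0, 0], "delta_rot": [0, 0, 0]}, {"jaw": 0, "offset": [0, 0, 0], "delta_rot": [0, 0, 0]}]}}

```text
t: 15.32
tcp_pos: [0.4832, 0.2157, 0.0554]
orientation: [3.141, 0.001, 3.141]
contact_force: [-0.6, -0.3, -1.0]
gripper_width: 0.0385
gripper_force: 60.8
```

Call:
{"method": "jog_arm", "body": {"motion": [{"jaw": 0, "offset": [0, 0, 0.1], "delta_rot": [0, 0, 0]}, {"jaw": 0, "offset": [0, 0, 0], "delta_rot": [0, 0, 0]}, {"jaw": 0.8, "offset": [0, 0, 0], "delta_rot": [0, 0, 0]}, {"jaw": 0.8, "offset": [0, 0, 0], "delta_rot": [0, 0, 0]}, {"jaw": 0.8, "offset": [0, 0, 0], "delta_rot": [0, 0, 0]}, {"jaw": 0.8, "offset": [0, 0, 0], "delta_rot": [0, 0, 0]}, {"jaw": 0.8, "offset": [0, 0, -4], "delta_rot": [0, 0, 0]}, {"jaw": 0.8, "offset": [0, 0, -5], "delta_rot": [0, 0, 0]}, {"jaw": 0.8, "offset": [0, 0, -4], "delta_rot": [0, 0, 0]}, {"jaw": 1, "offset": [-0.5, -5, -3], "delta_rot": [0, 0, 0]}, {"jaw": 1, "offset": [-0.5, -5, 0], "delta_rot": [0, 0, 0]}, {"jaw": 1, "offset": [-0.5, -5, 0], "delta_rot": [0, 0, 0]}, {"jaw": 1, "offset": [-0.5, -5, 0], "delta_rot": [0, 0, 0]}, {"jaw": 1, "offset": [-0.5, -5, 0], "delta_rot": [0, 0, 0]}, {"jaw": 1, "offset": [-0.5, -5, 0], "delta_rot": [0, 0, 0]}, {"jaw": 1, "offset": [-0.5, -5, 0], "delta_rot": [0, 0, 0]}, {"jaw": 1, "offset": [-0.5, -5, 0], "delta_rot": [0, 0, 0]}, {"jaw": 1, "offset": [-0.5, -5, 0], "delta_rot": [0, 0, 0]}, {"jaw": 1, "offset": [-0.5, -5, 0], "delta_rot": [0, 0, 0]}, {"jaw": 1, "offset": [-0.4, -1, 0], "delta_rot": [0, 0, 0]}]}}

```text
t: 17.82
tcp_pos: [0.5364, -0.2972, 0.213]
orientation: [3.142, -0.001, 3.138]
contact_force: [-0.6, 0.9, -0.9]
gripper_width: 0.0854
gripper_force: 0.0
```

```bash
python3 - <<'E'
from h import *
im=ctrl.grab_frame("top"); cv2.imwrite("pics/t2.png",cv2.resize(im[130:330,100:460],(792,440),interpolation=3))
s=ctrl.read_state();print(s['tcp_pos'],s['orientation'])
E
```

```text
[ 0.53682611 -0.29695353  0.21298198] [-3.14150404e+00 -1.16185518e-03  3.13881264e+00]
```

View pics/t2.png

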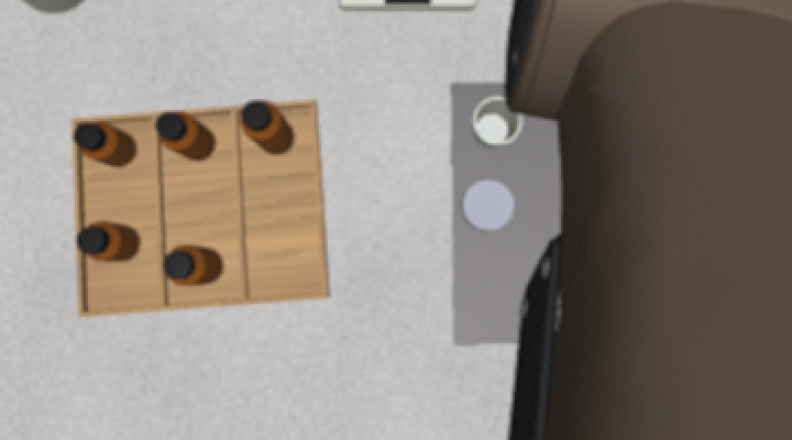

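Short (cap at (93,240)) and medium A (cap at (180,265)) both stand in their rows. Now medium B.

Call:
{"method": "jog_arm", "body": {"motion": [{"jaw": 1, "offset": [0, 0.05, 4], "delta_rot": [0, 0, 0]}, {"jaw": 1, "offset": [0, 0, 4], "delta_rot": [0, 0, 0]}, {"jaw": 1, "offset": [0, 0, 4], "delta_rot": [0, 0, 0]}, {"jaw": 1, "offset": [0, 0, 3], "delta_rot": [0, 0, 0]}, {"jaw": 1, "offset": [0, 0, 1.1], "delta_rot": [0, 0, 0]}, {"jaw": 1, "offset": [0, 0, 0], "delta_rot": [0, 0, 0]}, {"jaw": 0, "offset": [0, 0, 0], "delta_rot": [0, 0, 0]}, {"jaw": 0, "offset": [0, 0, 0], "delta_rot": [0, 0, 0]}, {"jaw": 0, "offset": [0, 0, 0], "delta_rot": [0, 0, 0]}, {"jaw": 0, "offset": [0, 0, 0], "delta_rot": [0, 0, 0]}, {"jaw": 0, "offset": [0, 0, 0], "delta_rot": [0, 0, 0]}, {"jaw": 0, "offset": [0, 0, 0], "delta_rot": [0, 0, 0]}]}}

```text
t: 19.38
tcp_pos: [0.5376, -0.2946, 0.0541]
orientation: [-3.141, 0.002, -3.142]
contact_force: [-0.4, -0.6, 6.5]
gripper_width: 0.0385
gripper_force: 59.6
```

Call:
{"method": "jog_arm", "body": {"motion": [{"jaw": 0, "offset": [0, 0, -2], "delta_rot": [0, 0, 0]}, {"jaw": 0, "offset": [0, 0, -3.5], "delta_rot": [0, 0, 0]}, {"jaw": 0, "offset": [0, 0, -3.5], "delta_rot": [0, 0, 0]}, {"jaw": 0, "offset": [0, 1.5, 0], "delta_rot": [0, 0, 0]}, {"jaw": 0, "offset": [0, 4, 0], "delta_rot": [0, 0, 0]}, {"jaw": 0, "offset": [0, 4, 0], "delta_rot": [0, 0, 0]}, {"jaw": 0, "offset": [0, 4, 0], "delta_rot": [0, 0, 0]}, {"jaw": 0, "offset": [0, 4, 0], "delta_rot": [0, 0, 0]}, {"jaw": 0, "offset": [0, 4, 0], "delta_rot": [0, 0, 0]}, {"jaw": 0, "offset": [0, 4, 0], "delta_rot": [0, 0, 0]}, {"jaw": 0, "offset": [0, 4, 0], "delta_rot": [0, 0, 0]}, {"jaw": 0, "offset": [0, 4, 0], "delta_rot": [0, 0, 0]}, {"jaw": 0, "offset": [0, 4, 0], "delta_rot": [0, 0, 0]}, {"jaw": 0, "offset": [0, 4, 0], "delta_rot": [0, 0, 0]}, {"jaw": 0, "offset": [-0.2, 4, 0], "delta_rot": [0, 0, 0]}, {"jaw": 0, "offset": [-0.3, 4, 0], "delta_rot": [0, 0, 0]}, {"jaw": 0, "offset": [0, 2, 0], "delta_rot": [0, 0, 0]}, {"jaw": 0, "offset": [0, 0, 0], "delta_rot": [0, 0, 0]}, {"jaw": 0, "offset": [0, 0, 0], "delta_rot": [0, 0, 0]}]}}

```text
t: 21.75
tcp_pos: [0.5413, 0.2201, 0.1423]
orientation: [-3.141, -0.001, 3.141]
contact_force: [1.0, 0.1, -1.5]
gripper_width: 0.0386
gripper_force: 60.5
```

Call:
{"method": "jog_arm", "body": {"motion": [{"jaw": 0, "offset": [-0.1, 0, 3], "delta_rot": [0, 0, 0]}, {"jaw": 0, "offset": [0, 0, 3], "delta_rot": [0, 0, 0]}, {"jaw": 0, "offset": [0, 0, 1.5], "delta_rot": [0, 0, 0]}, {"jaw": 0, "offset": [0, 0, 0.6], "delta_rot": [0, 0, 0]}, {"jaw": 0, "offset": [0, 0, 0.4], "delta_rot": [0, 0, 0]}, {"jaw": 0, "offset": [0, 0, 0], "delta_rot": [0, 0, 0]}, {"jaw": 0, "offset": [0, 0, 0], "delta_rot": [0, 0, 0]}]}}

```text
t: 22.62
tcp_pos: [0.5433, 0.2212, 0.0585]
orientation: [3.141, 0.001, 3.142]
contact_force: [0.3, -0.3, -1.5]
gripper_width: 0.0386
gripper_force: 60.4
```

Call:
{"method": "jog_arm", "body": {"motion": [{"jaw": 0, "offset": [0, 0, 0.15], "delta_rot": [0, 0, 0]}, {"jaw": 0, "offset": [0, 0, 0], "delta_rot": [0, 0, 0]}, {"jaw": 0.8, "offset": [0, 0, 0], "delta_rot": [0, 0, 0]}, {"jaw": 0.8, "offset": [0, 0, 0], "delta_rot": [0, 0, 0]}, {"jaw": 0.8, "offset": [0, 0, 0], "delta_rot": [0, 0, 0]}, {"jaw": 0.8, "offset": [0, 0, 0], "delta_rot": [0, 0, 0]}, {"jaw": 0.8, "offset": [0, 0, -4], "delta_rot": [0, 0, 0]}, {"jaw": 0.8, "offset": [0, 0, -5], "delta_rot": [0, 0, 0]}, {"jaw": 0.8, "offset": [0, 0, -5], "delta_rot": [0, 0, 0]}, {"jaw": 1, "offset": [0, -4.2, -2], "delta_rot": [0, 0, 0]}, {"jaw": 1, "offset": [0, -4.2, 0], "delta_rot": [0, 0, 0]}, {"jaw": 1, "offset": [-1, -4.2, 0], "delta_rot": [0, 0, 0]}, {"jaw": 1, "offset": [-1, -4.2, 0], "delta_rot": [0, 0, 0]}, {"jaw": 1, "offset": [-1, -4.2, 0], "delta_rot": [0, 0, 0]}, {"jaw": 1, "offset": [-1, -4.2, 0], "delta_rot": [0, 0, 0]}, {"jaw": 1, "offset": [-1, -4.2, 0], "delta_rot": [0, 0, 0]}, {"jaw": 1, "offset": [-1, -4.2, 0], "delta_rot": [0, 0, 0]}, {"jaw": 1, "offset": [-1, -4.2, 0], "delta_rot": [0, 0, 0]}, {"jaw": 1, "offset": [-1.2, -4.2, 0], "delta_rot": [0, 0, 0]}, {"jaw": 1, "offset": [0, 0, 0], "delta_rot": [0, 0, 0]}]}}

```text
t: 25.12
tcp_pos: [0.6249, -0.2017, 0.2154]
orientation: [-3.141, -0.001, 3.138]
contact_force: [-0.0, 0.5, -0.1]
gripper_width: 0.0852
gripper_force: 0.0
```

```bash
python3 - <<'E'
from h import *
im=ctrl.grab_frame("scene"); cv2.imwrite("pics/s3.png",cv2.resize(im[130:350,70:450],(760,440),interpolation=3))
s=ctrl.read_state();print(s['tcp_pos'],s['orientation'])
E
```

```text
[ 0.62460434 -0.20042631  0.2155119 ] [ 3.14144695e+00 -1.12093110e-03  3.13895691e+00]
```

View pics/s3.png

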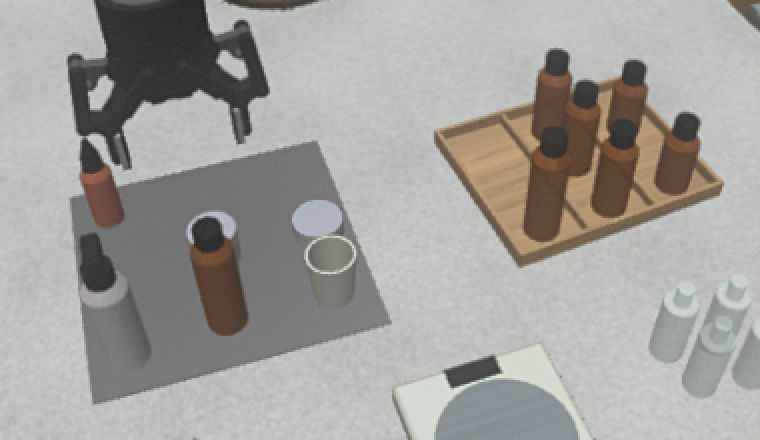

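Both mediums stand upright in the middle row, with caps at (557,62) and (586,95). The tall bottle, with its cap at (208,235), sits below the gripper.

Call:
{"method": "jog_arm", "body": {"motion": [{"jaw": 1, "offset": [-0.1, 0.2, 3], "delta_rot": [0, 0, 0]}, {"jaw": 1, "offset": [0, 0, 4], "delta_rot": [0, 0, 0]}, {"jaw": 1, "offset": [0, 0, 4], "delta_rot": [0, 0, 0]}, {"jaw": 1, "offset": [0, 0, 2.5], "delta_rot": [0, 0, 0]}, {"jaw": 1, "offset": [0, 0, 1], "delta_rot": [0, 0, 0]}, {"jaw": 1, "offset": [0, 0, 0], "delta_rot": [0, 0, 0]}, {"jaw": 0, "offset": [0, 0, 0], "delta_rot": [0, 0, 0]}, {"jaw": 0, "offset": [0, 0, 0], "delta_rot": [0, 0, 0]}, {"jaw": 0, "offset": [0, 0, 0], "delta_rot": [0, 0, 0]}, {"jaw": 0, "offset": [0, 0, 0], "delta_rot": [0, 0, 0]}, {"jaw": 0, "offset": [0, 0, 0], "delta_rot": [0, 0, 0]}, {"jaw": 0, "offset": [0, 0, 0], "delta_rot": [0, 0, 0]}]}}

```text
t: 26.68
tcp_pos: [0.6265, -0.1973, 0.0726]
orientation: [-3.141, 0.002, -3.142]
contact_force: [-0.5, -0.4, 5.3]
gripper_width: 0.0383
gripper_force: 60.2
```

Call:
{"method": "jog_arm", "body": {"motion": [{"jaw": 0, "offset": [0, 0, -2], "delta_rot": [0, 0, 0]}, {"jaw": 0, "offset": [0, 0, -3.5], "delta_rot": [0, 0, 0]}, {"jaw": 0, "offset": [0, 0, -3.5], "delta_rot": [0, 0, 0]}, {"jaw": 0, "offset": [0.5, 1.5, 0], "delta_rot": [0, 0, 0]}, {"jaw": 0, "offset": [1.1, 3, 0], "delta_rot": [0, 0, 0]}, {"jaw": 0, "offset": [1.1, 3, 0], "delta_rot": [0, 0, 0]}, {"jaw": 0, "offset": [1.1, 3, 0], "delta_rot": [0, 0, 0]}, {"jaw": 0, "offset": [1.1, 3, 0], "delta_rot": [0, 0, 0]}, {"jaw": 0, "offset": [1.1, 3, 0], "delta_rot": [0, 0, 0]}, {"jaw": 0, "offset": [1.1, 3, 0], "delta_rot": [0, 0, 0]}, {"jaw": 0, "offset": [1.1, 3, 0], "delta_rot": [0, 0, 0]}, {"jaw": 0, "offset": [1.1, 3, 0], "delta_rot": [0, 0, 0]}, {"jaw": 0, "offset": [1.1, 3, 0], "delta_rot": [0, 0, 0]}, {"jaw": 0, "offset": [0.3, 3, 0], "delta_rot": [0, 0, 0]}, {"jaw": 0, "offset": [0, 1.6, 0], "delta_rot": [0, 0, 0]}, {"jaw": 0, "offset": [0, 0, 0], "delta_rot": [0, 0, 0]}, {"jaw": 0, "offset": [0, 0, 0], "delta_rot": [0, 0, 0]}]}}

```text
t: 28.8
tcp_pos: [0.5186, 0.1334, 0.1609]
orientation: [-3.141, -0.001, 3.141]
contact_force: [-0.3, -0.1, -1.5]
gripper_width: 0.0385
gripper_force: 60.6
```

Call:
{"method": "jog_arm", "body": {"motion": [{"jaw": 0, "offset": [0, 0, 3], "delta_rot": [0, 0, 0]}, {"jaw": 0, "offset": [0, 0, 3], "delta_rot": [0, 0, 0]}, {"jaw": 0, "offset": [0, 0, 1.5], "delta_rot": [0, 0, 0]}, {"jaw": 0, "offset": [0, 0, 0.6], "delta_rot": [0, 0, 0]}, {"jaw": 0, "offset": [0, 0, 0.4], "delta_rot": [0, 0, 0]}, {"jaw": 0, "offset": [0, 0, 0], "delta_rot": [0, 0, 0]}, {"jaw": 0, "offset": [0, 0, 0], "delta_rot": [0, 0, 0]}]}}

```text
t: 29.68
tcp_pos: [0.5193, 0.1342, 0.077]
orientation: [3.141, 0.001, 3.142]
contact_force: [1.3, -0.5, -1.0]
gripper_width: 0.0385
gripper_force: 60.6
```

Call:
{"method": "jog_arm", "body": {"motion": [{"jaw": 0, "offset": [0, 0, 0.15], "delta_rot": [0, 0, 0]}, {"jaw": 0, "offset": [0, 0, 0], "delta_rot": [0, 0, 0]}, {"jaw": 0.8, "offset": [0, 0, 0], "delta_rot": [0, 0, 0]}, {"jaw": 0.8, "offset": [0, 0, 0], "delta_rot": [0, 0, 0]}, {"jaw": 0.8, "offset": [0, 0, 0], "delta_rot": [0, 0, 0]}, {"jaw": 0.8, "offset": [0, 0, 0], "delta_rot": [0, 0, 0]}, {"jaw": 0.8, "offset": [0, 0, -4], "delta_rot": [0, 0, 0]}, {"jaw": 0.8, "offset": [0, 0, -5], "delta_rot": [0, 0, 0]}, {"jaw": 0.8, "offset": [0, 0, -5], "delta_rot": [0, 0, 0]}, {"jaw": 0.8, "offset": [0, -4, 0], "delta_rot": [0, 0, 0]}, {"jaw": 0.8, "offset": [0, -4, 0], "delta_rot": [0, 0, 0]}, {"jaw": 0.8, "offset": [0, -4, 0], "delta_rot": [0, 0, 0]}, {"jaw": 0.8, "offset": [0, -4, 0], "delta_rot": [0, 0, 0]}, {"jaw": 0.8, "offset": [0, -4, 0], "delta_rot": [0, 0, 0]}, {"jaw": 0.8, "offset": [0, -4, 0], "delta_rot": [0, 0, 0]}, {"jaw": 0.8, "offset": [0, 0, 0], "delta_rot": [0, 0, 0]}, {"jaw": 0.8, "offset": [0, 0, 0], "delta_rot": [0, 0, 0]}]}}

```text
t: 31.8
tcp_pos: [0.5188, -0.1061, 0.2147]
orientation: [3.141, -0.0, 3.141]
contact_force: [-0.1, 0.6, 0.5]
gripper_width: 0.0684
gripper_force: 0.0
```

```bash
python3 - <<'E'
from h import *
im=ctrl.grab_frame("top"); cv2.imwrite("pics/t4.png",cv2.resize(im[130:330,100:460],(792,440),interpolation=3))
p={'S':(.6063,.31),'M':(.6127,.2255),'T':(.619,.1408)}
import math
a=math.atan2(.0127,.1692); X=np.array([math.cos(a),math.sin(a)]);Y=np.array([-X[1],X[0]])
C=caps(im,90)
for k,z,xy in [('S',.1,(.507,.3025)),('M',.12,(.483,.2157)),('M',.12,(.543,.221)),('T',.14,(.519,.134))]:
    e=capc(xy,z,'top'); c=min((c for c,s in C if s[4]<200),key=lambda c:np.hypot(*(c-e)))
    r=least_squares(lambda q:capc(q,z,'top')-c,xy,diff_step=1e-3).x; d=r-p[k]
    print(k,r.round(4),"row frame",(d@X).round(4),(d@Y).round(4))
E
```

```text
S [0.7474 0.0009] row frame 0.1176 -0.3187
M [0.7407 0.0011] row frame 0.1108 -0.2334
M [0.7407 0.0011] row frame 0.1108 -0.2334
T [0.7339 0.0012] row frame 0.1042 -0.1478
```

View pics/t4.png

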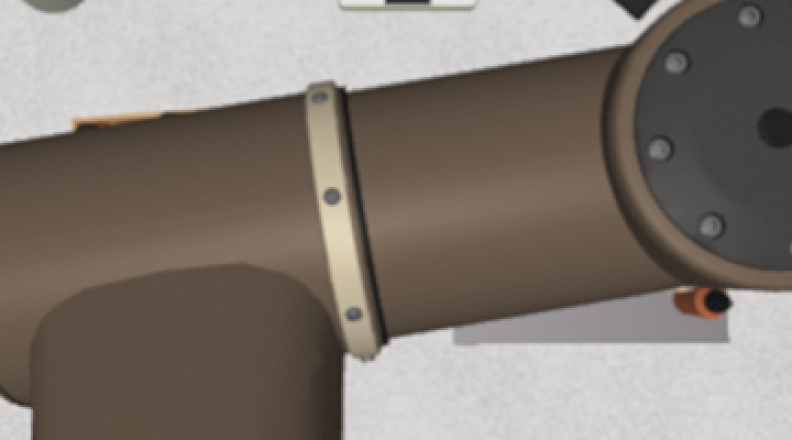

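The arm blocks the top camera, so the cap positions above are invalid. I'll move it clear and look again.

Call:
{"method": "jog_arm", "body": {"motion": [{"jaw": 0.8, "offset": [0, -4, 0], "delta_rot": [0, 0, 0]}, {"jaw": 0.8, "offset": [0, -4, 0], "delta_rot": [0, 0, 0]}, {"jaw": 0.8, "offset": [0, -4, 0], "delta_rot": [0, 0, 0]}, {"jaw": 0.8, "offset": [0, -4, 0], "delta_rot": [0, 0, 0]}, {"jaw": 0.8, "offset": [0, -4, 0], "delta_rot": [0, 0, 0]}, {"jaw": 0.8, "offset": [0, 0, 0], "delta_rot": [0, 0, 0]}]}}

```text
t: 32.6
tcp_pos: [0.519, -0.3072, 0.2142]
orientation: [-3.142, -0.001, 3.14]
contact_force: [0.5, 1.1, -1.2]
gripper_width: 0.0683
gripper_force: 0.0
```

```bash
python3 - <<'E'
from h import *
im=ctrl.grab_frame("top"); a=cv2.resize(im[150:310,120:300],(450,400),interpolation=3)
b=cv2.resize(ctrl.grab_frame("scene")[150:350,100:275],(350,400),interpolation=3); cv2.imwrite("pics/t5.png",np.hstack([a,b]))
p={'S':(.6063,.31),'M':(.6127,.2255),'T':(.619,.1408)}
X=np.array([.1692,.0127]);X/=np.hypot(*X);Y=np.array([-X[1],X[0]])
C=caps(im,90)
for k,z,xy in [('S',.1,(.507,.3025)),('M',.12,(.483,.2157)),('M',.12,(.543,.221)),('T',.14,(.519,.134))]:
    e=capc(xy,z,'top'); c=min((c for c,s in C if s[4]<300),key=lambda c:np.hypot(*(c-e)))
    r=least_squares(lambda q:capc(q,z,'top')-c,xy,diff_step=1e-3).x; d=r-p[k]
    print(k,r.round(4),"row frame",(d@X).round(4),(d@Y).round(4))
E
```

```text
S [0.5051 0.3029] row frame -0.1015 0.0005
M [0.4813 0.2142] row frame -0.1319 -0.0014
M [0.5424 0.2184] row frame -0.0707 -0.0018
T [0.5182 0.1329] row frame -0.1011 -0.0004
```

View pics/t5.png

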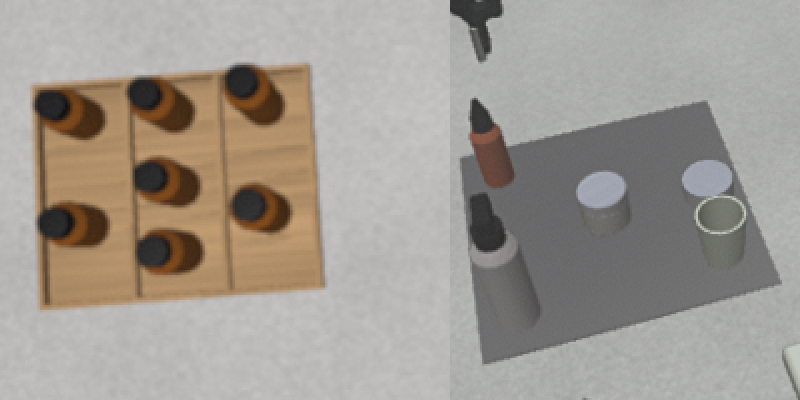

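All four bottles stand in their own rows, with caps at (55,223), (155,250), (152,178) and (248,205). The other five things are still in place on the mat.

```bash
python3 -c "
from bench import ctrl
print(ctrl.job_done())"
```

```text
the job is handed in; nothing more can be done
None
```

I handed the job in at about 33 s of the 72 s allowed: all four bottles stand upright in the rows matching their heights, each measured within 2 mm of its row's centre line, and nothing else was seen to move; the judge's verdict was not shown.

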